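# Open the push-and-turn safety cap of the tall canister

## Robot

A 7-joint arm with a two-finger parallel gripper is mounted at the origin on a cart in front of the work surface, level with it; the furniture and walls round the work are solid. World frame = base frame: x ahead of the robot, y to its left, z up, the work surface at z = 0. Lengths are in m, angles in rad, forces in N, time in s.
With the tool pointing down it reaches from about 0.425 to 0.925 m from the base axis. Payload 6.8 kg.
Tool frame: the origin (TCP) lies at the very end of the fingers, on their centre line; the grasp point (between the pads) lies 19 mm behind it; z points along the fingers, y is the line along which they close (so a half turn about z gives the same grasp; the last joint's range is limited). The gripper opens to 85 mm and grips with 20 to 120 N. Pads are 22 mm wide; open, the fingers measure 114 mm over their backs; the gripper's body (76 mm by 85 mm) begins 54 mm behind the grasp point. The pads swing forward as they close: fully open they stand 13 mm farther back than shut.
Start: joints at [-1.229, 0.477, 0.022, 1.555, -0.011, 1.109, -0.083], TCP at [0.293, 0.608, 0.231] pointing down, gripper open.
Joint ranges: [-2.96, 2.96], [-0.34, 2.1], [-1.41, 1.46], [0.24, 2.44], [-1.37, 4.51], [0.17, 1.92], [-2.96, 2.96]. Speed limits (rad/s): [2.39, 2.39, 3.14, 3.14, 3.14, 3.14, 3.14].

## Interface

Orientations are given as a unit quaternion [w, x, y, z].
In Python, from station import bot gives the robot as it stands.
- The arm moves only by the tool apply_moves, never from a script. Its argument "deltas" is a list of rows, each a list of 3 entries, a list of its own where there are three numbers: the closure, from 0 (fully open) to 1 (shut), then the shift along the tool's x, y, z in units of 0.2 m (1.0 is 0.2 m), then the turn about the tool's z in units of 2 pi rad (1.0 is 2 pi rad). A call has 1 to 12 rows; each row is the pose to reach, as a shift and turn from the pose commanded when the call began, along the tool's axes at that moment, turning the shorter way round; what a row does not reach only later rows make up. A row lasts 1/10 s, in which the tool goes at most 50 mm and 8.59 degrees, less where a joint would pass 70% of its speed; a pose out of reach is approached as far as the arm can. A call with a number of a shift or a turn outside -1 to 1 is refused whole. A call with a gripper value outside its range is refused whole. The fingers move at their own pace and stop on an object; "squeeze" is the grip in N (left out, the last holds). Time passes only in rows, so rows that repeat a pose let the fingers close. It gives the time, the measured TCP pose, the force, the opening and the grip force at its end, in the units of the state.
- bot.get_obs(): the state, without advancing time (a new reading comes with each control period).
- bot.read_camera(name): name is "scene" or "top" or "wrist"; returns a dict with "color" (384x512x3 uint8, red, green, blue), "intrinsics" (3x3 intrinsics, pixels), "k1" (the pictures are not rectified: a ray, as slopes to the right and down, at radius r is drawn at 1 + k1 r^2 times it, then the intrinsics apply), "pose" (4x4, takes a point from camera to world coordinates); the wrist camera has in their place "hand_eye" (4x4, takes a point from camera to tool coordinates, whose origin is the TCP and whose axes are the flange's). Camera axes: x right, y down, z forward; pixel columns grow to the right and rows downward; lengths in m; the calibration is good to about 2 mm. A picture is of the moment at which its call begins: read the wrist's pose just before it. There is no depth.
- bot.hand_in(): hands the job in; it is judged then, once.
Trained networks look in a picture, given as the dict that the camera call returned (one of the last four; its "shot" number tells which), for a name from the list of things; names that differ only in an ending like _2 or _b are one class to them, and where a whole thing is asked for, a point or a joint stands for the part that bears it (a point fixed in the world has none). Each returns a list of dicts, best first, with "confidence" (0 to 1); they miss things now and then, are a little off and sometimes report something else, mostly with a low value. They report only what shows in the picture. A call takes as long as a camera call.
- bot.look_for(picture, target): "point" ([x, y, z] in m, in world coordinates, good to about 4 mm: the middle of the surface that is visible of it).
The state is a dict: "t": time; "q": joint angles; "joint_vel": joint speeds; "joint_torque": joint torques, N m; "eef_pos": TCP position; "tool_rot": TCP orientation; "contact_force": force on the tool from outside, world axes, zero at the start; "torque": the same for the moment, N m; "gripper_width": opening from 0.0 (shut) to 1.0 (fully open); "grasp_force": force on a finger pad.
Only numpy, scipy, OpenCV 4.12 (cv2) and the standard library are available. Lean on these libraries where they do the work, as an engineer would, in place of code of your own. Each camera call takes 0.05 s, during which the arm holds its last target. There are 200 camera calls.

## Task

Open the taller of the two clamped metal canisters: press its black safety cap down against the spring, keep it down while you turn it anticlockwise (seen from above) a bit less than a quarter turn until it is free, then lift it straight up. Finish while still holding the cap upright in the gripper, clear above the canister's mouth by about a hand's width (cap raised some 8 cm), and leave the shorter canister's cap and the other things on the bench alone; do not force the cap.

Things in the scene. Friction and masses are not known exactly. Their poses are not given: they have to be found in the camera images.
- tall_canister: Round metal canister, 64 mm diameter, clamped to the bench on a 96 mm round foot plate: it cannot slide, turn or lift. Origin: centre of the foot's underside, z up. Flat shoulder at z = 130 mm, above it a bayonet neck 37 mm across, with a sprung valve disc in its mouth. Stands left or right of the vise, the short one on the other side.
- short_canister: Round metal canister, 64 mm diameter, clamped to the bench on a 96 mm round foot plate: it cannot slide, turn or lift. Origin: centre of the foot's underside, z up. Flat shoulder at z = 80 mm, above it a bayonet neck 37 mm across, with a sprung valve disc in its mouth. To be left alone.
- tall_cap: Ribbed round black cap of the tall canister, 48 mm diameter, 34 mm high, 60 g; can be gripped across its side from above at any yaw. Origin: centre of its lower edge, z up. Locked, it sits on the canister's axis, origin 10 mm above the shoulder, x axis along the canister's x (within 0.1 rad), and two inner lugs in notches keep it from turning or lifting.
- tall_canister_valve (a joint): Sprung rubber disc, 21 mm across, in the tall canister's mouth, pushing the cap up with 4 N when locked, 1 N more per mm pressed. Value in m: 0 with the cap locked, minus the depth pressed, 0.004 with the cap off. Pressed 4 mm or more (5 to 7 is right, 10 is the bottom) the cap can turn. The cap must rise 34 mm to clear the disc.
- tall_cap_mark (a point): Point on the tall cap's top rim (24 mm from its axis along the cap's +x, 34 mm above its origin), by a small grey raised line; goes round with the cap. Pressed, the cap turns anticlockwise seen from above; it is free to lift at 50 to 118 degrees of turn (75 to 80 is right, hard stop at 122) and must be kept pressed until then.
- short_cap: The same kind of cap on the short canister (origin 90 mm above its foot). Not to be touched or moved.
- pipe_wrench: Pipe wrench lying flat on the bench, 51x259x19 mm, long along its y, origin at the centre of its underside. Bystander.
- carton: Small part carton, 76x53x62 mm, origin at the centre of its underside. Bystander.
- seal_tape: Roll of seal tape lying flat, 49 mm diameter, 14 mm high, origin at the centre of its underside. Bystander.
- marker: Black marker pen, 14x122x14 mm, long along its y, origin at the centre of its underside. Bystander.
- coupling_a: Pipe coupling standing on end, 44 mm diameter, 41 mm high, origin at the centre of its underside. Bystander.

How it is judged:
On the way, in this order (a step that is already met when the one before it is completed fails the run):
1. the tall cap is pressed down at least 3 mm while still at its locked angle (within 15 degrees) (z of tall_cap in the frame of tall_canister below 0.137 m and y of tall_cap_mark in the frame of tall_canister between -0.0062 and 0.0062 m and x of tall_cap_mark in the frame of tall_canister above 0 m), for 0.1 s.
2. the cap is turned anticlockwise by at least 50 degrees, still down on the neck (y of tall_cap_mark in the frame of tall_canister above 0.016 m and x of tall_cap_mark in the frame of tall_canister below 0.0155 m and z of tall_cap in the frame of tall_canister below 0.148 m), for 0.1 s.
At the end, for the whole second after the job is handed in: The tall canister's cap is held still by the fingers, touching the canister nowhere, its lower edge 55 to 160 mm higher than where it sat locked, within 30 mm of the canister's axis and upright within 0.2 rad (z of tall_cap in the frame of tall_canister between 0.195 and 0.3 m and horizontal distance between tall_cap and tall_canister below 0.03 m and angle between tall_cap's own z axis and vertical below 0.2 rad and contact force between the fingers and tall_cap above 2 N and contact force between tall_cap and tall_canister below 0.05 N and linear speed of tall_cap below 0.03 m/s); the arm keeps its last pose, push and grip.
It fails at once if the short canister's cap is moved more than 10 mm or turned out of its lock (distance of short_cap from where it was at the start of the episode above 0.01 m or angle between the x axis of short_cap and the x axis of short_canister, either way round above 0.4 rad).
It fails at once if the cap is forced: more than 80 N between the tall cap and its canister (contact force between tall_cap and tall_canister above 80 N).
It fails at once if a bystander is moved more than 20 mm (distance of any of pipe_wrench, carton, seal_tape, marker, coupling_a from where it was at the start of the episode above 0.02 m).
It also fails if it takes over 38 s, if anything falls off the work surface, if the arm or the gripper's body presses on something with over 40 N, if the wrist force passes 120 N, or if a joint passes its speed limit or range.

## Working session

There is one attempt and no reset: what is moved stays moved. The work goes in short steps, Python scripts to look and compute and a tool call to move; the robot and the scene stay as the last step left them, time stands still between calls to the robot, and variables do not carry over. Pictures are saved under pics/ and viewed, at most 10 in all, crops included, and the job is handed in when it is done.

Besides the shell and the picture viewer there is one more tool, called after "Emit:" as name([rows], argument=value, ...), one row to a line, values as JSON. apply_moves: Moves the arm, as the interface text tells. Its arguments: {"type":"object","properties":{"deltas":{"type":"array","items":{"type":"array"}},"squeeze":{"type":"number"}},"required":["deltas"]}

```bash
mkdir -p pics; ls
cat > h.py <<'E'
from station import bot
import numpy as np, cv2
def save(p,n): cv2.imwrite('pics/'+n+'.png',p['color'][:,:,::-1])
def wpose(p,o):
    from scipy.spatial.transform import Rotation as R
    q=o['tool_rot'];T=np.eye(4);T[:3,:3]=R.from_quat([q[1],q[2],q[3],q[0]]).as_matrix();T[:3,3]=o['eef_pos']
    return T@np.array(p['hand_eye'])
def ray(p,uv,T=None):
    T=np.array(p['pose']) if T is None else T
    x=cv2.undistortPoints(np.array([[uv]],float),np.array(p['intrinsics']),np.array([p['k1'],0,0,0.]))[0,0]
    return T[:3,3],T[:3,:3]@np.array([x[0],x[1],1])
def atz(p,uv,z,T=None):
    c,d=ray(p,uv,T);return c+d*(z-c[2])/d[2]
def proj(p,X,T=None):
    T=np.array(p['pose']) if T is None else T
    c=T[:3,:3].T@(np.array(X)-T[:3,3])
    x=c[:2]/c[2];x=x*(1+p['k1']*(x@x));K=np.array(p['intrinsics']);return K[:2,:2]@x+K[:2,2]
E
python3 - <<'E'
from h import *
o=bot.get_obs();print({k:np.round(v,3) for k,v in o.items()})
for n in ('top','scene'):
    p=bot.read_camera(n);save(p,n)
    if n=='top': print(np.round(p['pose'],3))
    for t in ('tall_cap','short_cap','tall_canister','short_canister','tall_cap_mark','carton','coupling_a','marker','pipe_wrench','seal_tape'):
        print(n,t,[(np.round(d['point'],3),round(d['confidence'],2)) for d in bot.look_for(p,t)[:3]])
a=cv2.imread('pics/top.png');b=cv2.imread('pics/scene.png')
cv2.imwrite('pics/both.png',np.vstack([a,b])[:, :])
E
```

```text
pics
{'t': np.float64(0.0), 'q': array([-1.229,  0.478,  0.022,  1.556, -0.011,  1.109, -0.083]), 'joint_vel': array([-0.   , -0.001,  0.   ,  0.001,  0.001,  0.001,  0.001]), 'joint_torque': array([ 0.0000e+00, -5.9646e+01,  1.6070e+00, -2.8119e+01,  1.2000e-02,
        9.0000e-03, -0.0000e+00]), 'eef_pos': array([0.293, 0.607, 0.23 ]), 'tool_rot': array([-0.   ,  0.223,  0.975, -0.001]), 'contact_force': array([-0.055, -0.131,  0.167]), 'torque': array([-0.007,  0.011, -0.001]), 'grasp_force': np.float64(0.0), 'gripper_width': np.float64(1.002)}
[[ 0.022 -0.981  0.19   0.279]
 [-1.    -0.023 -0.003 -0.12 ]
 [ 0.008 -0.19  -0.982  1.333]
 [ 0.     0.     0.     1.   ]]
top tall_cap [(array([ 0.453, -0.352,  0.174]), 0.74)]
top short_cap [(array([0.446, 0.07 , 0.123]), 0.54), (array([ 0.589, -0.452,  0.014]), 0.5)]
top tall_canister [(array([ 0.435, -0.332,  0.04 ]), 0.87)]
top short_canister [(array([0.426, 0.059, 0.012]), 0.98)]
top tall_cap_mark [(array([ 0.455, -0.35 ,  0.173]), 0.72)]
top carton [(array([ 0.461, -0.548,  0.065]), 0.58)]
top coupling_a [(array([ 0.562, -0.285,  0.04 ]), 0.55), (array([ 0.436, -0.332,  0.044]), 0.42), (array([ 0.453, -0.354,  0.174]), 0.25)]
top marker [(array([0.437, 0.28 , 0.014]), 0.52)]
top pipe_wrench [(array([ 0.591, -0.451,  0.014]), 0.61)]
top seal_tape [(array([ 0.474, -0.035,  0.018]), 0.42)]
scene tall_cap []
scene short_cap [(array([0.427, 0.077, 0.119]), 0.82)]
scene tall_canister [(array([ 0.464, -0.033,  0.012]), 0.61)]
scene short_canister [(array([0.42 , 0.085, 0.039]), 0.63)]
scene tall_cap_mark [(array([ 0.453, -0.533,  0.041]), 0.44)]
scene carton [(array([ 0.452, -0.536,  0.04 ]), 0.67)]
scene coupling_a []
scene marker [(array([0.434, 0.288, 0.007]), 0.47)]
scene pipe_wrench []
scene seal_tape [(array([ 0.466, -0.034,  0.016]), 0.57)]
```

View pics/top.png

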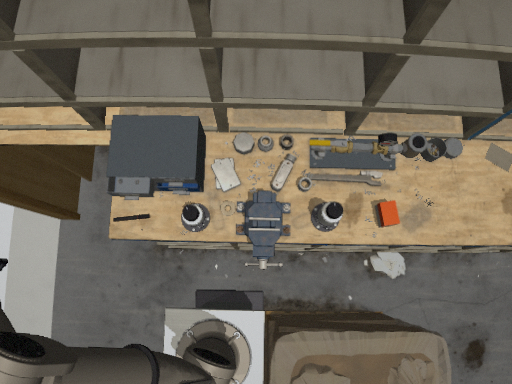

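View pics/scene.png

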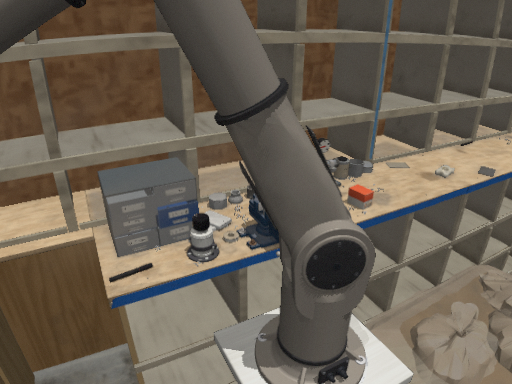

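```bash
cat >> h.py <<'E'
def row(target,yaw_world_deg=0):
    o=bot.get_obs();from scipy.spatial.transform import Rotation as R
    q=o['tool_rot'];M=R.from_quat([q[1],q[2],q[3],q[0]]).as_matrix()
    return np.round(M.T@(np.array(target)-o['eef_pos'])/0.2,4), -yaw_world_deg/360
E
python3 - <<'E'
from h import *
p=bot.read_camera('top')
print([(np.round(proj(p,d['point']),1)) for d in bot.look_for(p,'tall_cap')])
c=p['color'][185:245,300:370,::-1];cv2.imwrite('pics/crop.png',cv2.resize(c,None,fx=8,fy=8,interpolation=cv2.INTER_CUBIC))
for uv in [(335,210),(334,209)]: print(atz(p,uv,.174))
for uv in [(326,216)]: print(atz(p,uv,0.005))
for X in [(.55,.2,.34),(.55,-.15,.34),(.455,-.35,.28)]: print(row(X))
E
```

```text
[array([335. , 209.5])]
[ 0.45271562 -0.35564788  0.174     ]
[ 0.45558021 -0.35275809  0.174     ]
[ 0.45738643 -0.35972671  0.005     ]
(array([-2.0417, -1.2788, -0.5435]), 0.0)
(array([-2.8027, -2.8547, -0.5436]), 0.0)
(array([-2.8098, -3.9618, -0.2436]), 0.0)
```

View pics/crop.png

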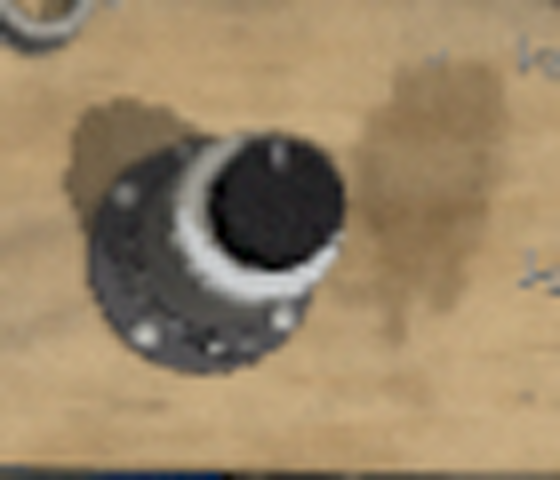

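Run:
```python
from h import *
p=bot.read_camera('scene');print(np.round(p['pose'],2)[:3,3])
b=atz(p,(117,254),0);print(b)
for z in (.15,.2,.25,.3):print(z,proj(p,[b[0],b[1],z]))
t=bot.read_camera('top')
for z in (.2,.25):
  for uv in [(112,177),(204,192),(205,117)]: print(z,atz(t,uv,z))
for uv in [(263,190),(263,255)]: print(atz(t,uv,.1))
```

```text
[-0.4   0.34  0.64]
[0.55053881 0.30900915 0.        ]
0.15 [107.70622497 210.29811142]
0.2 [104.45411092 194.3429298 ]
0.25 [101.13288456 177.65065165]
0.3 [ 97.75044696 160.19914521]
0.2 [0.52954499 0.29203196 0.2       ]
0.2 [0.49182314 0.02195763 0.2       ]
0.2 [0.71744036 0.03008678 0.2       ]
0.25 [0.51848345 0.27386617 0.25      ]
0.25 [0.48242556 0.0157052  0.25      ]
0.25 [0.69809049 0.02347576 0.25      ]
[ 0.52126623 -0.14764551  0.1       ]
[ 0.32218734 -0.15145839  0.1       ]
```

Emit:
apply_moves([
  [0,[-0.1,-0.08,-0.4],0.02],
  [0,[-1,-0.88,-0.65],0.17],
  [0,[-1,-0.88,-0.65],0.17],
  [0,[-1,-0.88,-0.65],0.17],
  [0,[-1,-0.88,-0.65],0.17],
  [0,[-1,-0.88,-0.65],0.17],
  [0,[-1,-0.88,-0.65],0.17],
  [0,[-1,-0.88,-0.65],0.17],
  [0,[-1,-0.88,-0.65],0.17],
])

```text
t: 2.2
eef_pos: [0.3973, 0.3619, 0.3618]
tool_rot: [-0.0, 0.689, 0.725, 0.001]
contact_force: [0.3, 0.6, -0.8]
gripper_width: 1.0
grasp_force: 0.0
```

Run:
```python
from h import *
o=bot.get_obs();print(o['t'],o['eef_pos'],o['tool_rot'],o['q'])
print(row([.46,.17,.36]),row([.46,.0,.36]))
```

```text
2.2 [0.39734355 0.36192723 0.36183997] [-2.11231936e-04  6.88666433e-01  7.25078083e-01  5.23203996e-04] [-1.107047    0.14304563  0.28789984  1.72521975 -0.04271484  1.27833975
 -0.75815158]
(array([-0.9745,  0.2635,  0.0083]), 0.0) (array([-1.8234,  0.2197,  0.0074]), 0.0)
```

Emit:
apply_moves([
  [0,[-1,0.3,0],0.175],
  [0,[-1,0.3,0],0.175],
  [0,[-1,0.3,0],0.175],
  [0,[-1,0.3,0],0.175],
  [0,[-1,0.3,0],0.175],
  [0,[-1,0.3,0],0.175],
  [0,[-1,0.3,0],0.175],
  [0,[-1,0.3,0],0.175],
])

```text
t: 3.0
eef_pos: [0.4674, 0.1664, 0.3611]
tool_rot: [0.0, 0.966, 0.258, -0.0]
contact_force: [-0.4, -0.4, 0.8]
gripper_width: 1.0
grasp_force: 0.0
```

Run:
```python
from h import *
o=bot.get_obs();print(o['t'],o['eef_pos'],o['tool_rot'],o['q'])
for y in (.05,0,-.05,-.1):print(row([.47,y,.34]))
```

```text
3.0 [0.46737207 0.16639179 0.36108396] [ 5.43765573e-05  9.66157541e-01  2.57952665e-01 -1.60767386e-04] [-0.93905858  0.05947937  0.50285504  1.82118081 -0.02995772  1.26874438
 -1.47701794]
(array([-0.2786,  0.5111,  0.1055]), 0.0)
(array([-0.4033,  0.7278,  0.1056]), 0.0)
(array([-0.5279,  0.9445,  0.1056]), 0.0)
(array([-0.6525,  1.1613,  0.1057]), 0.0)
```

Emit:
apply_moves([
  [0,[-0.55,0.97,0],0],
  [0,[-0.55,0.97,0],0],
  [0,[-0.55,0.97,0],0],
  [0,[-0.55,0.97,0],0],
  [0,[-0.55,0.97,0],0],
])

```text
t: 3.5
eef_pos: [0.4688, -0.0615, 0.3615]
tool_rot: [0.0, 0.966, 0.258, 0.0]
contact_force: [-0.1, 0.2, -0.0]
gripper_width: 0.997
grasp_force: 0.0
```

Emit:
apply_moves([
  [0,[-0.55,0.97,0.1],0],
  [0,[-0.55,0.97,0.2],0],
  [0,[-0.55,0.97,0.2],0],
  [0,[-0.55,0.97,0.2],0],
  [0,[-0.55,0.97,0.2],0],
])

```text
t: 4.0
eef_pos: [0.4703, -0.2835, 0.3205]
tool_rot: [0.001, 0.966, 0.259, -0.001]
contact_force: [-1.1, 0.7, -0.3]
gripper_width: 0.997
grasp_force: 0.0
```

Run:
```python
from h import *
o=bot.get_obs();print(o['t'],o['eef_pos'],o['tool_rot'],o['q'])
p=bot.read_camera('wrist');T=wpose(p,o);save(p,'w1');print(T[:3])
print(row([.454,-.354,.28]))
for t in('tall_cap','tall_cap_mark'):
  for d in bot.look_for(p,t):print(t,d['point'],d['confidence'],proj(p,d['point'],T))
print(proj(p,[.454,-.354,.174],T))
```

```text
4.0 [ 0.47031856 -0.28349465  0.32052742] [ 6.90219986e-04  9.65977916e-01  2.58622352e-01 -8.17405024e-04] [-0.32192252  0.25764517  0.92215     1.78877424 -0.2170585   1.20304767
 -0.38447598]
[[ 4.99618841e-01 -8.30949365e-01 -2.44753277e-01  5.32885544e-01]
 [-8.66245352e-01 -4.79243767e-01 -1.41224650e-01 -2.47898642e-01]
 [ 5.40505974e-05  2.82574885e-01 -9.59245241e-01  4.63239415e-01]]
(array([-0.2347,  0.2552,  0.202 ]), 0.0)
tall_cap [0.4559, -0.3512, 0.1727] 0.59 [310.78636964 221.00766488]
tall_cap_mark [0.4576, -0.3514, 0.1779] 0.77 [312.75395239 221.72583721]
[312.35689025 224.39248868]
```

View pics/w1.png

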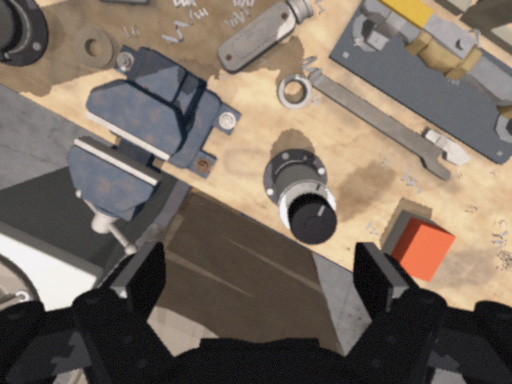

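Run:
```python
from h import *
p=bot.read_camera('wrist');o=bot.get_obs();T=wpose(p,o)
g=p['color'].max(2);m=(g<60).astype(np.uint8)[185:255,280:345]
n,l,s,c=cv2.connectedComponentsWithStats(m);i=1+np.argmax(s[1:,4]);print(s[i],c[i]+[280,185])
k=np.argwhere(l==i)[:,::-1]+[280,185];(cc,r)=cv2.minEnclosingCircle(k.astype(np.float32));print(cc,r)
for uv in [cc,(312.5,220),(313,221)]:print(atz(p,uv,.174,T))
a=np.linspace(0,2*np.pi,100);C=lambda x,y:np.array([proj(p,[x+.024*np.cos(t),y+.024*np.sin(t),z],T) for z in(.174,.145) for t in a])
from scipy.optimize import minimize
def iou(v):
    M=np.zeros((384,512),np.uint8);cv2.fillConvexPoly(M,cv2.convexHull((C(*v)*16).astype(np.int32)),1,shift=4)
    F=np.zeros_like(M);F[k[:,1],k[:,0]]=1
    return -(M&F).sum()/(M|F).sum()
r=minimize(iou,[.455,-.353],method='Nelder-Mead',options={'initial_simplex':[[.455,-.353],[.460,-.353],[.455,-.347]]});print(r.x,r.fun,row([*r.x,.23]))
```

```text
[  10   10   48   50 1658] [313.10675513 219.64294331]
(313.17041015625, 219.14044189453125) 25.276927947998047
[ 0.46016504 -0.34780015  0.174     ]
[ 0.45907538 -0.34772222  0.174     ]
[ 0.45843527 -0.34871526  0.174     ]
[ 0.4615625 -0.284375 ] 0.0 (array([-0.0534, -0.0044,  0.4542]), 0.0)<stdin>:12: RuntimeWarning: overflow encountered in scalar negative
```

Emit:
apply_moves([
  [0,[-0.224,0.255,0.2],0],
  [0,[-0.224,0.255,0.43],0],
  [0,[-0.224,0.255,0.43],0],
  [0,[-0.224,0.255,0.43],0],
])

```text
t: 4.6
eef_pos: [0.4575, -0.3448, 0.2336]
tool_rot: [-0.002, 0.966, 0.26, -0.001]
contact_force: [0.7, 0.2, -0.0]
gripper_width: 1.003
grasp_force: 0.0
```

Run:
```python
from h import *
o=bot.get_obs();p=bot.read_camera('wrist');T=wpose(p,o);save(p,'w2');print(o['t'],o['eef_pos'],o['q'])
u,v=map(int,proj(p,[.457,-.35,.165],T));print(u,v)
x0,y0=u-75,v-75
m=(p['color'].max(2)<60).astype(np.uint8)[y0:y0+150,x0:x0+150]
n,l,s,c=cv2.connectedComponentsWithStats(m);i=1+np.argmax(s[1:,4]);print(s[i],c[i]+[x0,y0])
F=np.zeros((384,512),np.uint8);F[y0:y0+150,x0:x0+150]=l==i
a=np.linspace(0,2*np.pi,60);C=lambda x,y:np.array([proj(p,[x+.024*np.cos(t),y+.024*np.sin(t),z],T) for z in(.174,.14) for t in a])
from scipy.optimize import minimize
def iou(v):
    M=np.zeros((384,512),np.uint8);cv2.fillConvexPoly(M,cv2.convexHull((C(*v)*16).astype(np.int32)),1,shift=4)
    return -float((M&F).sum())/float((M|F).sum())
r=minimize(iou,[.455,-.353],method='Nelder-Mead',options={'initial_simplex':[[.455,-.353],[.460,-.353],[.455,-.347]]});print(r.x,r.fun,row([*r.x,.142]))
for d in bot.look_for(p,'tall_cap'):print(d['point'],d['confidence'])
im=p['color'][:,:,::-1].copy();cv2.polylines(im,[cv2.convexHull(C(*r.x).astype(np.int32))],True,(0,255,0));cv2.imwrite('pics/w2.png',im)
```

```text
4.6 [ 0.4575415  -0.34481182  0.23358418] [-0.12017354  0.40982753  0.8664652   1.84040886 -0.35508032  1.05942531
 -0.16105283]
264 206
[  48   43   66   73 2228] [268.00852783 212.19120287]
[ 0.45442071 -0.35532309] -0.51077487391105 (array([-0.0442,  0.0341,  0.4667]), 0.0)
[0.4562, -0.3537, 0.1783] 0.71
```

View pics/w2.png

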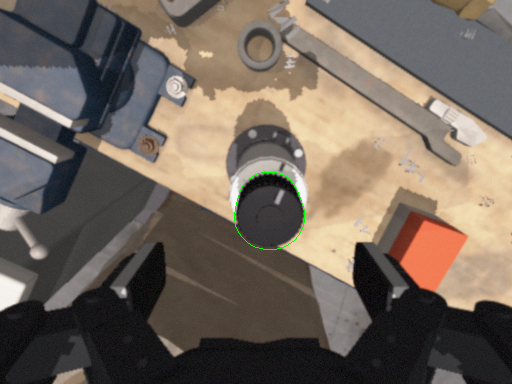

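Run:
```python
from h import *
o=bot.get_obs();print(o['t'],o['eef_pos'],o['tool_rot'],o['joint_vel'].round(3) if hasattr(o['joint_vel'],'round') else o['joint_vel'])
print(row([.4545,-.3548,.142]))
```

```text
4.7 [ 0.45947797 -0.34545325  0.23644721] [5.10597008e-05 9.65529494e-01 2.60292762e-01 6.86273609e-04] [-0.008 -0.018  0.012 -0.017 -0.002 -0.005  0.005]
(array([-0.0456,  0.0277,  0.4722]), 0.0)
```

```bash
cat > fit.py <<'E'
from h import *
from scipy.optimize import minimize
def fit(p,T,g,zt=.174):
    u,v=map(int,proj(p,[*g,zt-.01],T));x0,y0=u-75,v-75
    a=np.linspace(0,2*np.pi,60);C=lambda x,y:np.array([proj(p,[x+.024*np.cos(t),y+.024*np.sin(t),z],T) for z in(zt,zt-.034) for t in a])
    m=(p['color'].max(2)<75).astype(np.uint8)[y0:y0+150,x0:x0+150]
    m=cv2.morphologyEx(m,cv2.MORPH_CLOSE,np.ones((9,9),np.uint8))
    m=cv2.morphologyEx(m,cv2.MORPH_OPEN,cv2.getStructuringElement(2,(21,21)))
    n,l,s,c=cv2.connectedComponentsWithStats(m);i=l[75,75]
    F=np.zeros((384,512),np.uint8);F[y0:y0+150,x0:x0+150]=l==i
    def iou(v):
        M=np.zeros((384,512),np.uint8);cv2.fillConvexPoly(M,cv2.convexHull((C(*v)*16).astype(np.int32)),1,shift=4)
        return -float((M&F).sum())/float((M|F).sum())
    g=np.array(g);r=minimize(iou,g,method='Nelder-Mead',options={'initial_simplex':[g,g+[.005,0],g+[0,.005]]});return r.x,r.fun
E
python3 - <<'E'
from fit import *
o=bot.get_obs();p=bot.read_camera('wrist');T=wpose(p,o)
x,f=fit(p,T,(.4545,-.3548));print(x,f,o['eef_pos'])
E
```

```text
[ 0.45302048 -0.35491406] -0.879378334493157 [ 0.45947797 -0.34545325  0.23644721]
```

Emit:
apply_moves([
  [0,[-0.05,0.026,0],0],
  [0,[-0.05,0.026,0.15],0],
  [0,[-0.05,0.026,0.3],0],
  [0,[-0.05,0.026,0.4],0],
  [0,[-0.05,0.026,0.47],0],
  [0,[-0.05,0.026,0.47],0],
  [0,[-0.05,0.026,0.47],0],
])

```text
t: 5.45
eef_pos: [0.4524, -0.3568, 0.1424]
tool_rot: [0.001, 0.966, 0.259, 0.0]
contact_force: [-0.4, -0.6, -0.0]
gripper_width: 0.997
grasp_force: 0.0
```

Run:
```python
from h import *
o=bot.get_obs();p=bot.read_camera('wrist');save(p,'w3');print(o['t'],o['eef_pos'],o['contact_force'],row([.4535,-.355,.142]),o['q'])
```

```text
5.45 [ 0.45240471 -0.35681454  0.14236901] [-0.40827223 -0.61299581 -0.02749688] (array([ 0.0089, -0.0063,  0.0033]), 0.0) [-0.01945999  0.52487751  0.77931738  1.91824413 -0.47134831  0.888083
 -0.0481957 ]
```

View pics/w3.png

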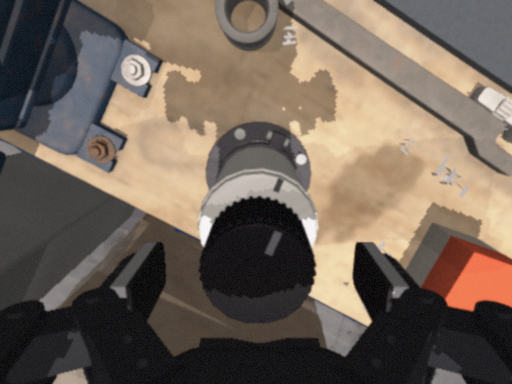

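Emit:
apply_moves([
  [1,[0.005,-0.003,0],0],
  [1,[0.005,-0.003,0],0],
  [1,[0.005,-0.003,0],0],
  [1,[0.005,-0.003,0],0],
  [1,[0.005,-0.003,0],0],
  [1,[0.005,-0.003,0],0],
  [1,[0.005,-0.003,0],0],
  [1,[0.005,-0.003,0],0],
], squeeze=70)

```text
t: 6.3
eef_pos: [0.4529, -0.3553, 0.1415]
tool_rot: [0.0, 0.966, 0.259, 0.0]
contact_force: [2.0, 1.6, 3.6]
gripper_width: 0.547
grasp_force: 71.1
```

Run:
```python
from h import *
o=bot.get_obs();print({k:np.round(v,4) for k,v in o.items()})
```

```text
{'t': np.float64(6.3), 'q': array([-0.0216,  0.5256,  0.7785,  1.9196, -0.4721,  0.8869, -0.0499]), 'joint_vel': array([ 0.001 , -0.0002, -0.0008,  0.0004, -0.001 , -0.0004,  0.0001]), 'joint_torque': array([ 7.55300e-01, -4.36275e+01,  1.13875e+01, -1.98552e+01,
        3.38200e-01,  8.41000e-02, -1.18000e-02]), 'eef_pos': array([ 0.4529, -0.3553,  0.1415]), 'tool_rot': array([3.000e-04, 9.658e-01, 2.591e-01, 3.000e-04]), 'contact_force': array([1.9797, 1.5815, 3.5968]), 'torque': array([ 0.1239, -0.2164,  0.0674]), 'grasp_force': np.float64(71.1179), 'gripper_width': np.float64(0.5475)}
```

Emit:
apply_moves([
  [1,[0,0,0.01],0],
  [1,[0,0,0.02],0],
  [1,[0,0,0.03],0],
  [1,[0,0,0.03],0],
  [1,[0,0,0.03],0],
])

```text
t: 6.8
eef_pos: [0.4529, -0.3553, 0.1358]
tool_rot: [0.0, 0.966, 0.259, 0.0]
contact_force: [0.2, 2.7, 10.1]
gripper_width: 0.552
grasp_force: 71.7
```

Emit:
apply_moves([
  [1,[0,0,0.001],-0.01],
  [1,[0,0,0.001],-0.025],
  [1,[0,0,0.001],-0.04],
  [1,[0,0,0.001],-0.055],
  [1,[0,0,0.001],-0.07],
  [1,[0,0,0.001],-0.08],
  [1,[0,0,0.001],-0.08],
])

```text
t: 7.5
eef_pos: [0.4531, -0.3564, 0.1361]
tool_rot: [0.001, 0.871, 0.492, 0.001]
contact_force: [0.5, -1.1, 8.9]
gripper_width: 0.555
grasp_force: 71.7
```

Run:
```python
from h import *
o=bot.get_obs();p=bot.read_camera('wrist');save(p,'w4');print(o['t'],o['eef_pos'],o['tool_rot'],o['contact_force'],o['torque'],o['q'])
```

```text
7.5 [ 0.45305158 -0.35641356  0.13609883] [1.24126419e-03 8.70800055e-01 4.91635441e-01 5.63130522e-04] [ 0.5097322  -1.14615719  8.86927094] [-0.05418022 -0.11233512  0.04765375] [ 0.07552714  0.49233945  0.63832625  1.91768299 -0.3837057   0.85188267
  0.37078681]
```

View pics/w4.png

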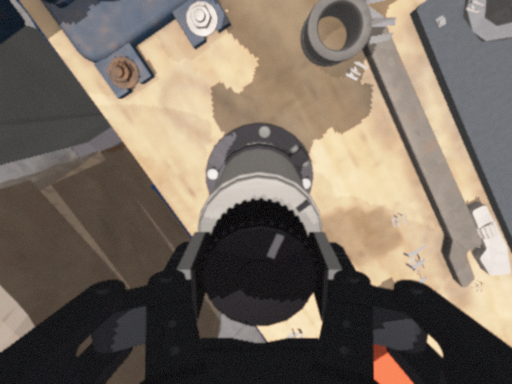

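Emit:
apply_moves([
  [1,[0,0,0],-0.015],
  [1,[0,0,0],-0.03],
  [1,[0,0,0],-0.045],
  [1,[0,0,0],-0.06],
  [1,[0,0,0],-0.075],
  [1,[0,0,0],-0.09],
  [1,[0,0,0],-0.105],
  [1,[0,0,0],-0.12],
  [1,[0,0,0],-0.135],
  [1,[0,0,0],-0.135],
  [1,[0,0,0],-0.135],
  [1,[0,0,0],-0.135],
])

```text
t: 8.75
eef_pos: [0.4535, -0.3565, 0.1362]
tool_rot: [0.002, 0.592, 0.806, -0.0]
contact_force: [0.2, -1.1, 9.5]
gripper_width: 0.551
grasp_force: 71.7
```

Run:
```python
from h import *
o=bot.get_obs();p=bot.read_camera('wrist');save(p,'w5');print(o['t'],o['eef_pos'],o['tool_rot'],o['contact_force'],o['torque'],o['q'])
q=o['tool_rot'];print('yaw turned',2*np.degrees(np.arctan2(q[2],q[1])-np.arctan2(.2591,.9658)))
```

```text
8.75 [ 0.45353293 -0.35645364  0.13622593] [ 1.74237005e-03  5.91914551e-01  8.05998839e-01 -6.65418104e-06] [ 0.23762527 -1.11183253  9.4795413 ] [-0.10515305 -0.25621685 -0.03361256] [ 0.23355566  0.44931808  0.4200434   1.90728417 -0.24212343  0.83077189
  1.0843591 ]
yaw turned 77.37906354236242
```

View pics/w5.png

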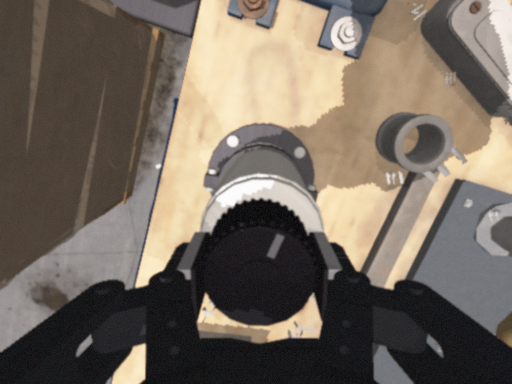

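The cap mark is still at about (275,245) in the gripper view, so the cap has turned 77° with the gripper. I'll lift gently first.

Emit:
apply_moves([
  [1,[0,0,-0.02],0],
  [1,[0,0,-0.05],0],
  [1,[0,0,-0.08],0],
  [1,[0,0,-0.08],0],
  [1,[0,0,-0.08],0],
])

```text
t: 9.3
eef_pos: [0.4535, -0.3556, 0.1514]
tool_rot: [0.001, 0.592, 0.806, 0.0]
contact_force: [4.6, -1.2, 1.1]
gripper_width: 0.55
grasp_force: 72.9
```

Emit:
apply_moves([
  [1,[0,0,-0.06],0],
  [1,[0,0,-0.13],0],
  [1,[0,0,-0.2],0],
  [1,[0,0,-0.27],0],
  [1,[0,0,-0.33],0],
  [1,[0,0,-0.355],0],
  [1,[0,0,-0.355],0],
  [1,[0,0,-0.355],0],
  [1,[0,0,-0.355],0],
  [1,[0,0,-0.355],0],
])

```text
t: 10.3
eef_pos: [0.4522, -0.355, 0.2215]
tool_rot: [-0.001, 0.592, 0.806, -0.0]
contact_force: [0.2, 0.0, -1.1]
gripper_width: 0.551
grasp_force: 74.4
```

Run:
```python
from h import *
o=bot.get_obs();p=bot.read_camera('wrist');save(p,'w6');print(o['t'],o['eef_pos'],o['contact_force'],o['grasp_force'],np.abs(o['joint_vel']).max())
```

```text
10.3 [ 0.45219659 -0.35496019  0.22147456] [ 0.24571039  0.02410246 -1.14057984] 74.41218473017216 0.002764733906969902
```

View pics/w6.png

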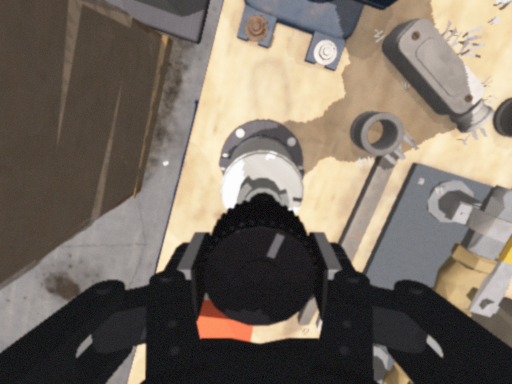

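The cap is held upright in the gripper. The open neck shows below it at about (262,195), and the arm is still.

```bash
python3 -c "
from station import bot
print(bot.hand_in())"
```

```text
the job is handed in; nothing more can be done
None
```

The tall canister is open and the job is handed in (the hand-in returned no verdict): I pressed the cap about 6 mm, turned it 77° anticlockwise and lifted it; it is held upright about 8 cm above its locked position after 10.3 s.

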